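# Lock the washing sieve on its drip stand

### The arm

A 6-joint arm with a two-finger parallel gripper is mounted at the origin on a cart in front of the work surface, level with it; the furniture and walls round the work are solid. World frame = base frame: x ahead of the robot, y to its left, z up, the work surface at z = 0. Lengths are in mm, angles in rad, forces in N, time in s.
With the tool pointing down it reaches from about 400 to 925 mm from the base axis. Payload 12.5 kg.
Tool frame: the origin (TCP) lies on the front face of the gripper's body, between the roots of the fingers; the fingertips stand 78 mm ahead of it and the grasp point (between the pads) lies 59 mm ahead of it (env.nose_length is the distance from the TCP to the fingertips, in mm); z points along the fingers, y is the line along which they close (so a half turn about z gives the same grasp; the last joint's range is limited). The gripper opens to 95 mm and grips with 3 to 60 N. Pads are 20 mm wide; open, the fingers measure 119 mm over their backs; the gripper's body (75 mm by 180 mm) begins 59 mm behind the grasp point.
Start: joints at [-1.395, 0.491, 1.559, -0, 1.092, -0.106], TCP at [173.825, -600.352, 292.261] pointing down, gripper open.
Joint ranges: [-3.1, 3.1], [-0.84, 2.19], [0.05, 2.79], [-1.13, 4.28], [0.06, 2.93], [-2.69, 2.69]. Speed limits (rad/s): [2.22, 2.22, 2.79, 3.14, 3.14, 3.14].

### API

Orientations are given as [roll, pitch, yaw] about the fixed x, y, z axes, in that order (R = Rz(yaw) Ry(pitch) Rx(roll)).
In Python, from cell import env gives the robot as it stands.
- The arm moves only by the tool jog_arm, never from a script. Its argument "motion" is a list of rows, each a list of 7 numbers: the turn, a rotation vector about the tool's x, y, z in degrees, then the shift along the tool's x, y, z in mm, then the finger opening in mm, from 0 to 95.1. In form: [[wx, wy, wz, x, y, z, hand], ...]. A call has 1 to 10 rows; each row shifts and turns the commanded pose from where the row before left it, along the tool's axes as they then stand; what a row does not reach is not made up. A row lasts 1/8 s, in which the tool goes at most 62.5 mm and 10.7 degrees, less where a joint would pass 70% of its speed; a pose out of reach is approached as far as the arm can. A call is refused whole if a number of a shift passes 62.5 or a number of a turn 10.7, either way. A call with a gripper value outside its range is refused whole. The fingers move at their own pace and stop on an object; the grip force is fixed at half the most. Time passes only in rows, so rows that do not move let the fingers close. It gives the time, the measured TCP pose, the force, the opening and the grip force at its end, in the units of the state.
- env.state(): the state, without advancing time (a new reading comes with each control period).
- env.read_camera(name): name is "side" or "top" or "wrist"; returns a dict with "color" (480x640x3 uint8, red, green, blue), "z_map" (480x640 float32, mm along the optical axis (not along the pixel's ray), 0 where there is no reading), "camera_matrix" (3x3 intrinsics, pixels), "world_to_cam" (4x4, takes a point from world to camera coordinates). Camera axes: x right, y up, looking along -z (the intrinsics and any distortion apply to the point x, -y, -z); pixel columns grow to the right and rows downward; lengths in mm; the calibration is good to about 2 mm. A picture is of the moment at which its call begins.
- env.job_done(): hands the job in; it is judged then, once.
Trained networks look in the newest picture that a camera, given by its name, has taken for a name from the list of things; names that differ only in an ending like _2 or _b are one class to them, and where a whole thing is asked for, a point or a joint stands for the part that bears it (a point fixed in the world has none). Each returns a list of dicts, best first, with "score" (0 to 1); they miss things now and then, are a little off and sometimes report something else, mostly with a low value. They report only what shows in the picture. A call takes as long as a camera call. They do not tell look-alikes from the thing itself.
- env.recognise(camera, thing): "location" ([column, row] in pixels, amid what is visible of it).
The state is a dict: "t": time; "joints": joint angles; "qvel": joint speeds; "tau": joint torques, N m; "eef_pos": TCP position; "tcp_rot": TCP orientation; "ft_force": force on the tool from outside, world axes, zero at the start; "moment": the same for the moment, N m; "opening": opening from 0.0 (shut) to 1.0 (fully open); "grip_force": force on a finger pad.
Only numpy, scipy, OpenCV 4.12 (cv2) and the standard library are available. Lean on these libraries where they do the work, as an engineer would, in place of code of your own. Each camera call takes 0.05 s, during which the arm holds its last target. There are 200 camera calls.

### The job

Hang the small parts sieve that has the long crossbar on the drip stand: lower it between the stand's two hooks with the bar turned clear of them, so that the bar ends come down onto the open ledges, then twist it clockwise (seen from above) until both ends are under the hooks and drop into the locking notches, and let go. Leave the other sieve, with the short crossbar, where it stands.

Things in the scene. Friction and masses are not known exactly. Their poses are not given: they have to be found in the camera images.
- lug_sieve: Sieve to hang, 0.18 kg: steel drum 80 mm across, 35 high, mesh floor. A round crossbar, 164 mm long, its axis 62 mm above the underside, sticks out 42 mm past the drum each side; these lug ends are 12 mm thick. Origin: centre of the underside; x along the crossbar, z up; a half turn about z makes no difference.
- sieve_grip (a point): Centre of the black grip block above the middle of the long-bar sieve's crossbar, 98 mm above the sieve's underside. The block is 40 mm long (along the bar), 14 thick, 28 high; pinch it across its thickness from above. Axes as the sieve's.
- plain_sieve: The other sieve, to be left alone: same drum, material and grip block, but its crossbar is only 88 mm long and ends just past the drum's rim. Origin: centre of the underside; x along its bar.
- drip_stand: Grey stand fixed to the bench: round base 188 mm across, 8 thick, and two C-shaped hooks facing each other, 53 to 83 mm from the centre (106 mm open between). Origin: centre of the underside, on the bench; x through the notch of one hook, the other at -x, z up; half turn no matter. Sieve origin is 39 mm above this when its bar lies on the ledges, 29 mm when it is in the notches.
- stand_notch (a point): On the stand's axis, 91 mm above the bench: where the middle of the crossbar ends up, bar along the stand's x. Notches: at 0 deg, floor 85 mm above the bench, 30 wide, 10 deep, each under a finger (underside 119, top 127 mm above the bench); end stop on the clockwise side.
- stand_entry (a point): On the stand's axis, 101 mm above the bench: middle of the crossbar when its ends lie on the ledges (tops 95 mm above the bench). These lie open beside the notches, counterclockwise from above, out to 55 deg. The bar passes the fingers when it points 28 to 55 deg counterclockwise of the stand's x, best 42; then turn it 42 deg clockwise.
Things that resemble listed ones, but are neither listed nor needed, are in the scene too. Leave any turquoise look-alike of the lug_sieve alone.

How it is judged (in metres and radians):
On the way:
1. the sieve is lowered into the stand with its crossbar clear of the hooks (more than 17 degrees off the notches) and its bar ends below the hooks' fingers (horizontal distance between lug_sieve and drip_stand below 0.025 m and z of lug_sieve in the frame of drip_stand below 0.054 m and angle between the x axis of lug_sieve and the x axis of drip_stand, either way round above 0.3 rad), for 0.05 s.
At the end, for the whole second after the job is handed in: The long-bar sieve hangs at rest in the stand: centred within 20 mm, its crossbar within 15 degrees of the line through the two notches, both bar ends down in the notches (sieve underside 22 to 32 mm above the bench), upright within 14 degrees, released (horizontal distance between lug_sieve and drip_stand below 0.02 m and z of lug_sieve in the frame of drip_stand between 0.022 and 0.032 m and angle between the x axis of lug_sieve and the x axis of drip_stand, either way round below 0.27 rad and angle between lug_sieve's own z axis and vertical below 0.25 rad and linear speed of lug_sieve below 0.03 m/s); the robot touches nothing.
It fails at once if the sieve with the short crossbar is moved by more than 30 mm (distance of plain_sieve from where it was at the start of the episode above 0.03 m).
It also fails if it takes over 40 s, if anything falls off the work surface, if the arm or the gripper's body presses on something with over 40 N, if the wrist force passes 120 N, or if a joint passes its speed limit or range.

## Working session

There is one attempt and no reset: what is moved stays moved. The work goes in short steps, Python scripts to look and compute and a tool call to move; the robot and the scene stay as the last step left them, time stands still between calls to the robot, and variables do not carry over. Pictures are saved under pics/ and viewed, at most 10 in all, crops included, and the job is handed in when it is done.

Besides the shell and the picture viewer there is one more tool, called after "Request:" as name([rows], argument=value, ...), one row to a line, values as JSON. jog_arm: Moves the arm, as the interface text tells. Its arguments: {"type":"object","properties":{"motion":{"type":"array"}},"required":["motion"]}

```bash
mkdir -p pics
cat > h.py <<'E'
from cell import env
import numpy as np, cv2
def cloud(d):
    z=d["z_map"];K=d["camera_matrix"];T=np.linalg.inv(d["world_to_cam"])
    v,u=np.mgrid[:480,:640]
    P=np.stack([(u-K[0,2])/K[0,0]*z,-(v-K[1,2])/K[1,1]*z,-z,np.ones_like(z)],-1)@T.T
    P=P[...,:3];P[z==0]=np.nan
    return P
E
python3 - <<'E'
from h import *
d={}
for c in("top","side"):
    d=env.read_camera(c);np.savez(c+".npz",**d);cv2.imwrite(f"pics/{c}.png",d["color"][...,::-1]);P=cloud(d)
    for n in("lug_sieve","sieve_grip","plain_sieve","drip_stand"):
        for r in env.recognise(c,n):
            u,v=map(int,r["location"]);print(c,n,round(r["score"],2),u,v,P[v,u].round())
print(env.state())
E
```

```text
top lug_sieve 0.97 169 265 [408. 519.  -6.]
top lug_sieve 0.83 294 226 [513. 146. 104.]
top sieve_grip 0.82 296 224 [517. 140. 114.]
top sieve_grip 0.68 169 260 [422. 516.   9.]
top sieve_grip 0.19 231 241 [478. 334.  10.]
top plain_sieve 0.59 228 241 [471. 328. 111.]
top drip_stand 0.85 418 222 [ 533. -217.    7.]
side lug_sieve 0.82 294 247 [540. 106.   1.]
side lug_sieve 0.67 341 356 [408. 481.   4.]
side sieve_grip 0.9 295 246 [538. 104.   4.]
side sieve_grip 0.8 339 360 [412. 492.   3.]
side plain_sieve 0.63 314 301 [476. 311.   1.]
side drip_stand 0.88 309 175 [ 516. -251.    8.]
{'t': 0.5, 'joints': array([-1.39458187e+00,  4.90917833e-01,  1.55895286e+00,  2.50328482e-05,
        1.09171893e+00, -1.05580591e-01]), 'qvel': array([-0.00011088, -0.00173392,  0.00098111,  0.00207297,  0.00076368,
        0.00082558]), 'tau': array([-7.01178178e-04, -6.12055278e+01, -2.58286321e+01,  6.92878291e-02,
        4.47564118e-02, -1.91312131e-05]), 'eef_pos': array([ 173.83549878, -600.324463  ,  292.23162984]), 'tcp_rot': array([ 3.14158730e+00, -2.17715145e-05,  2.81783509e-01]), 'ft_force': array([ 0.4780257 , -0.496766  ,  0.82521228]), 'moment': array([-0.08182662,  0.03765556, -0.00227234]), 'grip_force': 0.0, 'opening': 0.9975560378401728}
```

View pics/top.png

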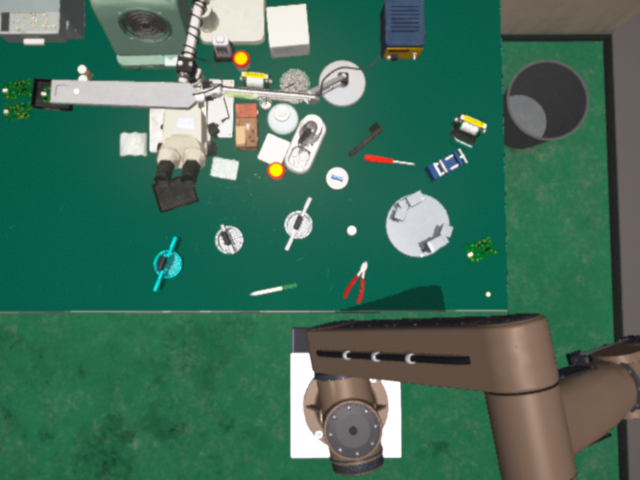

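View pics/side.png

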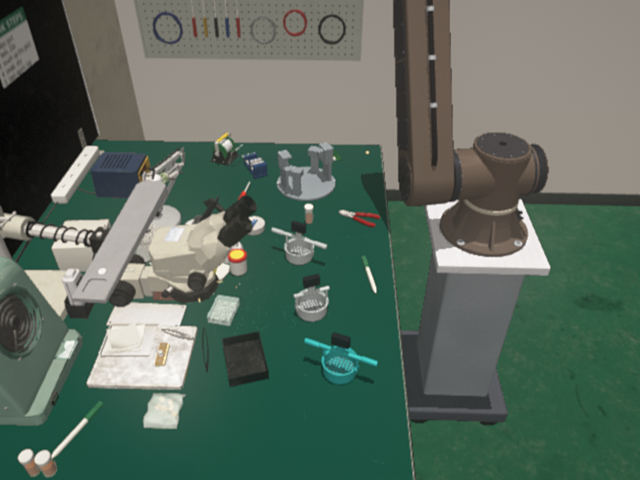

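The top view shows the long-bar sieve at (298,224), the short-bar one at (229,240), the turquoise look-alike at (168,264) and the stand at (418,224), with hooks at about (407,205) and (437,238). The side view agrees.

Run:
```python
from h import *
for c in("top","side"):
    d=dict(np.load(c+".npz"));P=cloud(d).reshape(-1,3)
    def rep(n,cx,cy,r,lo,hi):
        q=P[(np.hypot(P[:,0]-cx,P[:,1]-cy)<r)&(P[:,2]>lo)&(P[:,2]<hi)]
        if len(q)<3: print(c,n,"few");return
        (x,y),(w,h),a=cv2.minAreaRect(q[:,:2].astype(np.float32))
        vx,vy=cv2.fitLine(q[:,:2].astype(np.float32),cv2.DIST_HUBER,0,.01,.01)[:2].ravel()
        print(c,n,len(q),q.mean(0).round(1),"rect",round(x,1),round(y,1),round(w),round(h),"ang",np.degrees(np.arctan2(vy,vx)).round(1))
    rep("bar",510,142,100,50,80);rep("grip",510,142,60,88,125)
    rep("base",530,-222,115,4,14)
    rep("fingers",530,-222,115,112,135)
    rep("ledges",530,-222,115,88,103)
    rep("hooks",530,-222,115,20,135)
d=dict(np.load("top.npz"));P=cloud(d)
print(P[190:262:3,385:456:5,2].round().astype(int))
cv2.imwrite("pics/st.png",cv2.resize(d["color"][180:270,375:465,::-1],None,fx=6,fy=6,interpolation=cv2.INTER_CUBIC))
```

```text
top bar 162 [524.  135.4  66.3] rect 524.1 135.8 12 162 ang -24.6
top grip 83 [523.4 135.4 110.7] rect 524.0 135.6 15 40 ang -22.1
top base 2087 [ 523.8 -213.3    8.2] rect 528.7 -221.2 223 227 ang -52.3
top fingers 357 [ 523.2 -215.3  126.6] rect 524.7 -215.0 169 46 ang 23.0
top ledges 377 [ 528.6 -209.1   94.9] rect 524.7 -214.4 176 95 ang 62.9
top hooks 849 [ 523.7 -211.   105.5] rect 520.9 -210.4 176 107 ang 38.8
side bar 246 [522.6 140.5  65.2] rect 524.1 138.9 18 165 ang -24.7
side grip 147 [524.1 142.  103.5] rect 524.1 138.6 21 42 ang -24.3
side base 998 [ 513.9 -196.5    8. ] rect 538.3 -215.6 198 213 ang 67.4
side fingers 206 [ 523.7 -209.6  124.3] rect 524.9 -210.5 168 52 ang 21.4
side ledges 289 [ 529.1 -203.4   93.9] rect 529.5 -209.7 169 104 ang 55.2
side hooks 1174 [ 525.4 -204.7   79.7] rect 528.0 -209.9 171 105 ang 35.8
[[                   4                    2                   -3
                     3                    2                    0
                    -7                    4                   -8
                     0                   -1             
[... 6934 characters left out ...]
       -1                   -2                   -5
                    -3                    2                    5
                    13                    6                   -5
                    -4                    3                   -1
                     1                    1                   -2]
 [                   6                    2                    1
                     7                   -2                    1
                     1                    1                   -2
                    -7                    1                    2
                     3                   -8                   -5]]<stdin>:16: RuntimeWarning: invalid value encountered in cast
```

View pics/st.png

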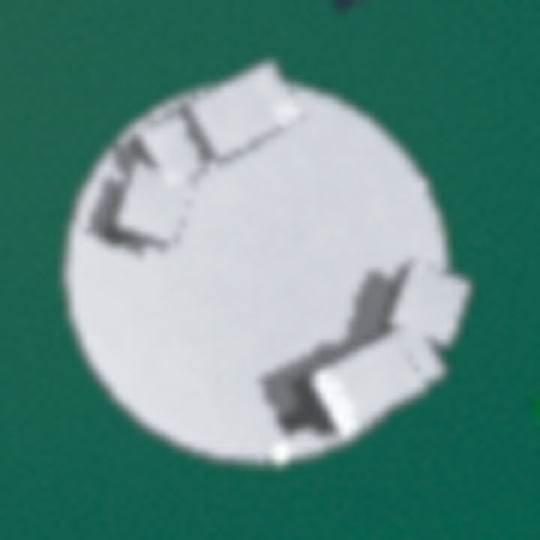

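```bash
cat >> h.py <<'E'
from scipy.spatial.transform import Rotation as Ro
def plan(x,y,z,yaw,s=None):
    s=s or env.state(); R=Ro.from_euler("xyz",s["tcp_rot"])
    d=R.inv().apply(np.array([x,y,z])-s["eef_pos"])
    dy=(np.degrees(s["tcp_rot"][2])-yaw+180)%360-180
    print("tool shift",d.round(1),"wz",round(dy,1),"at",s["eef_pos"].round(1),np.degrees(s["tcp_rot"]).round(1),"t",s["t"])
E
python3 - <<'E'
from h import *
d=env.read_camera("wrist");s=env.state()
T=np.linalg.inv(d["world_to_cam"]);R=Ro.from_euler("xyz",s["tcp_rot"])
print("cam in tool",R.inv().apply(T[:3,3]-s["eef_pos"]),"\nlook",R.inv().apply(-T[:3,2]),"up",R.inv().apply(T[:3,1]),d["camera_matrix"])
plan(450,-212,330,16.14)
E
```

```text
cam in tool [ 82.32487937  -0.24107615 -92.4950442 ] 
look [-2.88106258e-01  2.17933901e-04  9.57598422e-01] up [ 9.57598079e-01 -8.10639667e-04  2.88106339e-01] [[374.96252792   0.         319.39172365]
 [  0.         374.96252792 232.3861463 ]
 [  0.           0.           1.        ]]
tool shift [ 373.3 -296.2  -37.8] wz 0.0 at [ 173.8 -600.3  292.3] [180.   -0.   16.1] t 0.55
```

Request:
jog_arm([
  [0,0,0,46.5,-37,-6,95],
  [0,0,0,46.5,-37,-6,95],
  [0,0,0,46.5,-37,-6,95],
  [0,0,0,46.5,-37,-6,95],
  [0,0,0,46.5,-37,-6,95],
  [0,0,0,46.5,-37,-6,95],
  [0,0,0,46.5,-37,-6,95],
  [0,0,0,46.5,-37,-6,95],
  [0,0,0,0,0,0,95],
  [0,0,0,0,0,0,95],
])

```text
t: 1.8
eef_pos: [448.7, -212.6, 340.2]
tcp_rot: [3.141, 0.0, 0.283]
ft_force: [-0.3, -0.6, -0.1]
opening: 1.001
grip_force: 0.0
```

Run:
```python
from h import *
d=env.read_camera("wrist");np.savez("w1.npz",**d);cv2.imwrite("pics/w1.png",d["color"][...,::-1])
P=cloud(d).reshape(-1,3)
for n,lo,hi in(("fingers",115,135),("ledges",88,102)):
    q=P[(np.hypot(P[:,0]-525,P[:,1]+213)<105)&(P[:,2]>lo)&(P[:,2]<hi)]
    a=q-[524.7,-213,0]
    for h in(0,1):
        m=(a[:,0]>0)==(h==0)
        if m.sum()>5: print(n,h,cv2.minAreaRect(q[m][:,:2].astype(np.float32)),q[m].mean(0).round(1),m.sum())
plan(524,137,330,-24.6)
```

```text
fingers 0 ((586.7315063476562, -187.9053955078125), (30.34076690673828, 44.11960220336914), 27.610963821411133) [ 586.4 -188.1  126.9] 2686
fingers 1 ((461.82415771484375, -242.3878631591797), (30.626739501953125, 43.95432662963867), 27.73246192932129) [ 462.7 -241.7  126.7] 1847
ledges 0 ((568.1072387695312, -165.92431640625), (46.46897506713867, 88.75242614746094), 45.77233123779297) [ 557.8 -155.7   94.9] 2377
ledges 1 ((480.4736328125, -264.2198791503906), (46.294029235839844, 88.82192993164062), 45.609039306640625) [ 493.2 -274.5   94.8] 1770
tool shift [ 169.8 -315.4   10. ] wz 40.7 at [ 448.4 -213.1  340.1] [180.    0.   16.1] t 1.85
```

View pics/w1.png

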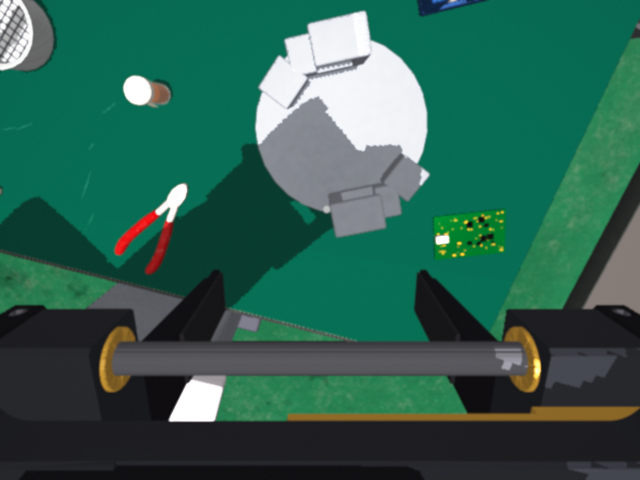

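The wrist view shows the stand at about (342,125) with both hooks clear. From the depth, its centre is (524.3, -215.1) and its x axis is at 27.7°. Next is the sieve.

Request:
jog_arm([
  [0,0,0,28,-52.5,0,95],
  [0,0,0,28,-52.5,0,95],
  [0,0,0,28,-52.5,0,95],
  [0,0,0,28,-52.5,0,95],
  [0,0,0,29,-52.5,5,95],
  [0,0,0,29,-53,5,95],
  [0,0,10.2,0,0,0,95],
  [0,0,10.2,0,0,0,95],
  [0,0,10.2,0,0,0,95],
  [0,0,10.2,0,0,0,95],
])

```text
t: 3.1
eef_pos: [524.7, 136.1, 330.0]
tcp_rot: [3.141, 0.0, -0.439]
ft_force: [1.0, 0.0, -0.4]
opening: 0.997
grip_force: 0.0
```

Request:
jog_arm([
  [0,0,0,0,0,0,95],
  [0,0,0,0,0,0,95],
])

```text
t: 3.35
eef_pos: [524.6, 136.9, 330.1]
tcp_rot: [3.141, 0.0, -0.428]
ft_force: [0.2, -0.4, 0.6]
opening: 0.998
grip_force: 0.0
```

Run:
```python
from h import *
d=env.read_camera("wrist");cv2.imwrite("pics/w2.png",d["color"][...,::-1])
P=cloud(d).reshape(-1,3)
for n,r,lo,hi in(("bar",95,61,72),("grip",50,106,120)):
    q=P[(np.hypot(P[:,0]-524,P[:,1]-137)<r)&(P[:,2]>lo)&(P[:,2]<hi)]
    print(n,len(q),q.mean(0).round(1),cv2.minAreaRect(q[:,:2].astype(np.float32)))
    vx,vy=cv2.fitLine(q[:,:2].astype(np.float32),cv2.DIST_HUBER,0,.01,.01)[:2].ravel();print(np.degrees(np.arctan2(vy,vx)))
plan(524,137,157,-24.6)
```

```text
bar 1272 [535.  130.8  66.4] ((523.9764404296875, 135.77691650390625), (11.454102516174316, 163.41488647460938), 65.80341339111328)
-24.469868
grip 751 [524.8 135.6 111.3] ((523.9031982421875, 135.69180297851562), (15.014720916748047, 40.00800704956055), 65.25505828857422)
-24.264212
tool shift [ -0.4   0.3 173.1] wz 0.1 at [524.5 137.1 330.1] [180.    0.  -24.5] t 3.4
```

View pics/w2.png

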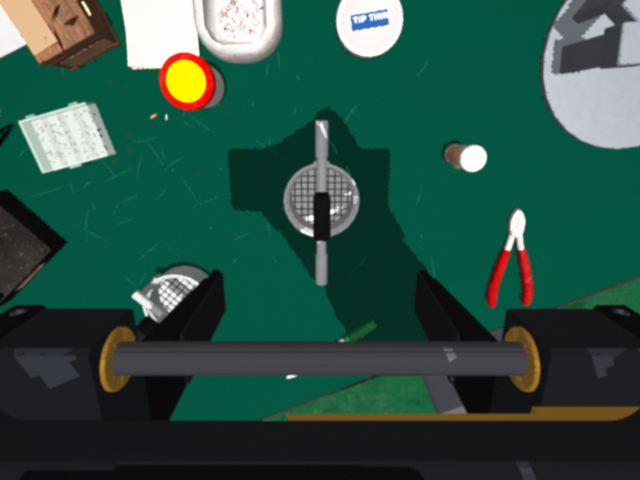

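The long-bar sieve is centred in the wrist view at (321,205), with its bar along tool x. The pose is good to about 1 mm, so I descend and grip.

Request:
jog_arm([
  [0,0,0,0,1.4,30,95],
  [0,0,0,0,0,35,95],
  [0,0,0,0,0,35,95],
  [0,0,0,0,0,30,95],
  [0,0,0,0,0,25,95],
  [0,0,0,0,0,18,95],
  [0,0,0,0,0,0,95],
  [0,0,0,0,0,0,30],
  [0,0,0,0,0,0,0],
  [0,0,0,0,0,0,0],
])

```text
t: 4.65
eef_pos: [524.0, 136.5, 157.8]
tcp_rot: [-3.141, -0.001, -0.43]
ft_force: [0.3, 0.7, -0.3]
opening: 0.74
grip_force: 0.0
```

Request:
jog_arm([
  [0,0,0,0,0,0,0],
  [0,0,0,0,0,0,0],
  [0,0,0,0,0,0,0],
  [0,0,0,0,0,0,0],
])

```text
t: 5.15
eef_pos: [523.8, 136.5, 157.2]
tcp_rot: [3.142, -0.0, -0.43]
ft_force: [-0.6, 0.2, 1.2]
opening: 0.316
grip_force: 0.0
```

Request:
jog_arm([
  [0,0,0,0,0,0,0],
  [0,0,0,0,0,0,0],
  [0,0,0,0,0,0,0],
  [0,0,0,0,0,0,0],
  [0,0,0,0,0,0,0],
])

```text
t: 5.78
eef_pos: [523.8, 136.5, 157.1]
tcp_rot: [3.141, 0.0, -0.43]
ft_force: [-0.5, 0.3, -1.2]
opening: 0.145
grip_force: 30.0
```

Request:
jog_arm([
  [0,0,0,0,0,-15,0],
  [0,0,0,0,0,-30,0],
  [0,0,0,0,0,-40,0],
  [0,0,0,0,0,-40,0],
  [0,0,0,0,0,-35,0],
  [0,0,0,0,0,-10,0],
])

```text
t: 6.52
eef_pos: [523.9, 136.5, 329.9]
tcp_rot: [-3.139, -0.003, -0.43]
ft_force: [0.5, -0.2, -2.1]
opening: 0.143
grip_force: 30.0
```

Request:
jog_arm([
  [0,0,-9.4,0,0,0,0],
  [0,0,-9.4,0,0,0,0],
  [0,0,-9.4,0,0,0,0],
  [0,0,-9.4,0,0,0,0],
  [0,0,-9.4,0,0,0,0],
  [0,0,-9.4,0,0,0,0],
  [0,0,-9.4,0,0,0,0],
  [0,0,-9.4,0,0,0,0],
  [0,0,-9.4,0,0,0,0],
  [0,0,-9.4,0,0,0,0],
])

```text
t: 7.78
eef_pos: [523.5, 136.4, 326.3]
tcp_rot: [-3.14, 0.001, 1.216]
ft_force: [-0.5, -0.2, -1.9]
opening: 0.151
grip_force: 30.0
```

Run:
```python
from h import *
d=env.read_camera("wrist");P=cloud(d).reshape(-1,3)
s=env.state();R=Ro.from_euler("xyz",s["tcp_rot"]);q=R.inv().apply(P-s["eef_pos"])
# bar expected at tool z = 59+36-6=89
m=(np.abs(q[:,1])<20)&(np.abs(q[:,0])<95)&(q[:,2]>84)&(q[:,2]<99)
q=q[m]; print(len(q),q[:,0].min(),q[:,0].max(),np.polyfit(q[:,0],q[:,1],1),np.polyfit(q[:,0],q[:,2],1))
plan(524.3,-215.1,s["eef_pos"][2],69.7)
```

```text
3568 -81.54698798350174 82.13326545227777 [0.00690943 0.56151861] [-2.63026567e-04  9.05065420e+01]
tool shift [-3.302e+02  1.204e+02  1.000e-01] wz 0.4 at [523.4 136.4 326.3] [-1.799e+02  1.000e-01  7.010e+01] t 7.825
```

Request:
jog_arm([
  [0,0,0,-26,9.5,0,0],
  [0,0,0,-44,16,0,0],
  [0,0,0,-44,16,0,0],
  [0,0,0,-44,16,0,0],
  [0,0,0,-44,16,0,0],
  [0,0,0,-44,16,0,0],
  [0,0,0,-44,16,0,0],
  [0,0,0,-40,15,0,0],
  [0,0,0,0,0,0,0],
  [0,0,0,0,0,0,0],
])

```text
t: 9.07
eef_pos: [519.9, -214.3, 326.6]
tcp_rot: [-3.14, -0.0, 1.208]
ft_force: [0.4, 0.6, -1.5]
opening: 0.143
grip_force: 30.0
```

Run:
```python
from h import *
d=env.read_camera("wrist");cv2.imwrite("pics/w3.png",d["color"][...,::-1]);P=cloud(d).reshape(-1,3)
for h in(0,1):
    c=[(586.7,-187.9),(461.8,-242.4)][h]
    q=P[(np.hypot(P[:,0]-c[0],P[:,1]-c[1])<45)&(P[:,2]>117)&(P[:,2]<135)]
    if len(q)>9: print(h,len(q),cv2.minAreaRect(q[:,:2].astype(np.float32)))
plan(524.3,-215.1,196,70.1)
```

```text
0 2221 ((586.8406372070312, -187.8590545654297), (29.972475051879883, 44.25225067138672), 27.88554573059082)
1 589 ((450.3980407714844, -242.51002502441406), (21.621152877807617, 48.87030792236328), 0.5916768908500671)
tool shift [  0.4   4.5 130.9] wz -0.8 at [ 520.  -213.9  326.9] [-179.9   -0.    69.3] t 9.125
```

View pics/w3.png

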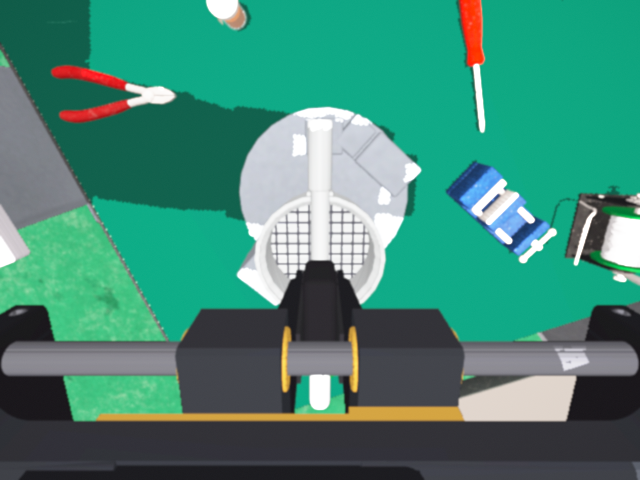

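The held sieve is over the stand, with its bar pointing between the hooks (front hook visible at (385,155)). The stand position is confirmed, so I trim the offset and lower.

Request:
jog_arm([
  [0,0,-0.8,0.4,4.5,0,0],
  [0,0,0,0,0,20,0],
  [0,0,0,0,0,20,0],
  [0,0,0,0,0,20,0],
  [0,0,0,0,0,10,0],
  [0,0,0,0,0,0,0],
  [0,0,0,0,0,0,0],
])

```text
t: 10.0
eef_pos: [524.8, -216.0, 258.0]
tcp_rot: [3.14, 0.0, 1.225]
ft_force: [-0.7, -0.3, -2.5]
opening: 0.147
grip_force: 30.0
```

Run:
```python
from h import *
plan(524.3,-215.1,199,70.1)
```

```text
tool shift [ 0.7 -0.9 59. ] wz 0.1 at [ 524.8 -216.   258. ] [179.9   0.   70.2] t 10.0
```

Request:
jog_arm([
  [0,0,0,0.7,-0.9,10,0],
  [0,0,0,0,0,12,0],
  [0,0,0,0,0,12,0],
  [0,0,0,0,0,12,0],
  [0,0,0,0,0,8,0],
  [0,0,0,0,0,5,0],
  [0,0,0,0,0,0,0],
  [0,0,0,0,0,0,0],
])

```text
t: 11.0
eef_pos: [524.0, -215.2, 198.5]
tcp_rot: [3.141, 0.0, 1.224]
ft_force: [0.5, 0.1, -0.7]
opening: 0.143
grip_force: 30.0
```

Request:
jog_arm([
  [0,0,6,0,0,0,0],
  [0,0,6,0,0,0,0],
  [0,0,6,0,0,0,0],
  [0,0,6,0,0,0,0],
  [0,0,6,0,0,0,0],
  [0,0,6,0,0,0,0],
  [0,0,6,0,0,0,0],
  [0,0,0,0,0,0,0],
  [0,0,0,0,0,0,0],
])

```text
t: 12.12
eef_pos: [524.0, -215.1, 198.4]
tcp_rot: [3.141, -0.0, 0.494]
ft_force: [-0.1, -0.6, -2.5]
opening: 0.147
grip_force: 30.0
```

Run:
```python
from h import *
plan(524.3,-215.1,186,28.0);print(env.state()["moment"])
```

```text
tool shift [ 0.3  0.2 12.4] wz 0.3 at [ 524.  -215.1  198.4] [180.   -0.   28.3] t 12.125
[-0.00754921 -0.05341003 -0.01499106]
```

Request:
jog_arm([
  [0,0,0.3,0,0,4,0],
  [0,0,0,0,0,4,0],
  [0,0,0,0,0,3,0],
  [0,0,0,0,0,0,0],
  [0,0,0,0,0,0,0],
])

```text
t: 12.75
eef_pos: [523.9, -215.1, 187.2]
tcp_rot: [3.141, 0.0, 0.486]
ft_force: [-0.0, 0.1, -1.8]
opening: 0.142
grip_force: 30.0
```

Request:
jog_arm([
  [0,0,0,0,0,0,25],
  [0,0,0,0,0,0,40],
  [0,0,0,0,0,0,40],
  [0,0,0,0,0,0,40],
  [0,0,0,0,0,0,40],
  [0,0,0,0,0,0,40],
])

```text
t: 13.5
eef_pos: [523.9, -215.1, 187.2]
tcp_rot: [3.141, 0.0, 0.486]
ft_force: [-0.6, -0.3, -0.5]
opening: 0.42
grip_force: 0.0
```

Request:
jog_arm([
  [0,0,0,0,0,-10,40],
  [0,0,0,0,0,-20,40],
  [0,0,0,0,0,-30,40],
  [0,0,0,0,0,-40,40],
  [0,0,0,0,0,-40,40],
  [0,0,0,0,0,0,40],
  [0,0,0,0,0,0,40],
])

```text
t: 14.38
eef_pos: [523.6, -214.9, 327.0]
tcp_rot: [-3.141, 0.0, 0.486]
ft_force: [0.0, 0.2, 0.2]
opening: 0.423
grip_force: 0.0
```

Run:
```python
from h import *
d=env.read_camera("wrist");cv2.imwrite("pics/w4.png",d["color"][...,::-1]);P=cloud(d).reshape(-1,3)
a=P-[524.3,-215.1,0];r=np.hypot(a[:,0],a[:,1])
for n,rm,lo,hi in(("grip",40,134,150),("bar",50,93,101)):
    q=P[(r<rm)&(a[:,2]>lo)&(a[:,2]<hi)]
    print(n,len(q),q.mean(0).round(1),cv2.minAreaRect(q[:,:2].astype(np.float32)))
```

```text
grip 946 [ 525.9 -214.4  140.1] ((525.216064453125, -214.95965576171875), (39.08594512939453, 15.063217163085938), 27.531997680664062)
bar 517 [ 535.6 -209.    95.1] ((524.3582153320312, -215.28677368164062), (99.77491760253906, 10.272041320800781), 28.188886642456055)
```

View pics/w4.png

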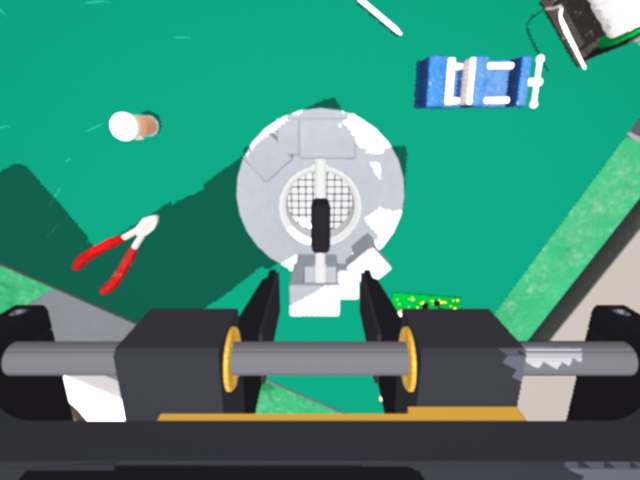

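The sieve at (320,205) sits centred with both bar ends under the fingers. The grip top is at 140 mm, which puts the underside at about 28 mm, so the bar is in the notches at 28°. I'm handing it in.

```bash
python3 -c "
from cell import env
print(env.job_done())"
```

```text
the job is handed in; nothing more can be done
None
```

The long-bar sieve hangs in the stand's notches, released and centred within about 1 mm; the short-bar sieve was never touched, and the job was handed in at about 14.5 s, though the hand-in call returned no verdict.

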